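# Press the lamp's shouldered bushing home

### The job

The reading lamp on the desk is being put back together: pick up the shouldered bronze bushing, find the bore in the aluminium collar on the lamp foot with its narrow nose, and press it straight down against the tight fit until its shoulder sits flush on the collar all round, then let go. Push firmly but do not force it: about 20 N is enough to seat it, and the fit must never be loaded with more than 70 N. Leave the other things on the desk where they are.

Things in the scene. Friction and masses are not known exactly. Their poses are not given: they have to be found in the camera images.
- bushing_mid (a point): the shouldered bushing, bronze, 58 mm tall, 110 to 220 g, standing nose down. Bottom up: spigot 26 mm in diameter, 24 mm long, its lowest 4 mm tapering to 23 mm; shoulder 40 mm in diameter, 5 mm thick; barrel 26 mm in diameter, 29 mm long, to grip. This point: on its axis, level with the shoulder's upper face, 29 mm above the nose, 29 mm below the top. z: its axis, towards the barrel
- bushing_nose (a point): the centre of the bushing's nose (its lower end, 24 mm below the underside of its shoulder)
- foot: the lamp foot, fixed to the desk: a grey steel plate 130 x 130 x 10 mm; on it a dark 3 mm shim, 74 mm square, and on that an aluminium collar, a block 64 x 64 x 34 mm with a vertical bore 27.5 mm wide right through its middle, square-edged. Origin at the centre of the plate's underside; x and y along its edges, z up
- foot_top (a point): above the foot plate's centre, level with the collar's flat top, 47 mm above the desk; axes as the foot's. The collar is not exactly in the middle of the foot: the bore's axis lies up to 9 mm from this point along x and up to 9 mm along y, either way: look or feel for it. A nose set on the top face sinks a few tenths of a mm deeper the nearer it is to the bore, and falls in within 2 to 3 mm of it. The collar stays put
- press_zone (a point): the point above the foot plate's centre at the height of four sprung steel pads that narrow the bore to 24 mm, 12 mm below the collar's top. A bushing only dropped in stops on them with its shoulder 7 to 13 mm proud; from there roughly 8 to 15 N press it down until the shoulder's underside meets the collar's top. The pads then hold it, it does not spring back
- sleeve_mid (a point): a plain bronze sleeve without shoulder, 26 mm in diameter, 45 mm tall, standing upright; not needed, leave it. The point is at its centre
- tealight: a glass tealight holder, an open cup 68 mm in diameter and 55 mm high; leave it. Origin at the centre of its underside
- saucer: a beige ceramic saucer 140 mm in diameter, 18 mm high; leave it. Origin at the centre of its underside
- spoon: a brushed steel spoon 170 mm long lying flat along its x; leave it. Origin at the middle of its underside
- pencil_case: a navy plastic pencil case with a zip, 70 x 200 x 42 mm (x, y, z); leave it. Origin at the centre of its underside
- eraser: a white eraser 45 x 20 x 13 mm; leave it. Origin at the centre of its underside

How it is judged:
By the outcome, as a careful person would: the job done as asked, in the order asked, and still so for the second after the job is handed in, with the robot touching nothing.
It also fails if it takes over 58 s, if anything falls off the work surface, if the arm or the gripper's body presses on something with over 40 N, if the wrist force passes 120 N, or if a joint passes its speed limit or range.

### The arm

A 7-joint arm with a two-finger parallel gripper is mounted at the origin on the work surface. World frame = base frame: x ahead of the robot, y to its left, z up, the work surface at z = 0. Lengths are in m, angles in rad, forces in N, time in s.
With the tool pointing down it reaches from about 0.4 to 0.85 m from the base axis. Payload 10.4 kg.
Tool frame: the origin (TCP) lies at the very end of the fingers, on their centre line; the grasp point (between the pads) lies 19 mm behind it (grasp_offset is the distance from the TCP to the grasp point, in m); z points along the fingers, y is the line along which they close (so a half turn about z gives the same grasp; the last joint's range is limited). The gripper opens to 85 mm and grips with 20 to 120 N. Pads are 22 mm wide; open, the fingers measure 114 mm over their backs; the gripper's body (76 mm by 85 mm) begins 54 mm behind the grasp point. The pads swing forward as they close: fully open they stand 13 mm farther back than shut.
Start: joints at [-1.151, 0.332, -0.065, 1.46, 0.022, 1.35, -0.088], TCP at [0.268, 0.565, 0.231] pointing down, gripper open.
Joint ranges: [-2.6, 2.6], [-0.5, 2.12], [-1.47, 1.34], [0.16, 2.42], [-1.27, 4.41], [0.06, 2.06], [-2.6, 2.6]. Speed limits (rad/s): [2.22, 2.22, 2.79, 2.79, 3.14, 3.14, 3.14].

### API

Orientations are given as a unit quaternion [x, y, z, w].
In Python, from workcell import * gives the robot as it stands.
- The arm moves only by the tool jog_arm, never from a script. Its argument "plan" is a list of rows, each a list of 3 entries, a list of its own where there are three numbers: the turn, a rotation vector about the tool's x, y, z in rad, then the shift along the tool's x, y, z in m, then the finger opening in m, from 0 to 0.0854. A call has 1 to 8 rows; each row is the pose to reach, as a shift and turn from the pose commanded when the call began, along the tool's axes at that moment; what a row does not reach only later rows make up. A row lasts 1/12 s, in which the tool goes at most 41.7 mm and 7.16 degrees, less where a joint would pass 70% of its speed; a pose out of reach is approached as far as the arm can. A call with a gripper value outside its range is refused whole. The fingers move at their own pace and stop on an object; "force" is the grip in N (left out, the last holds). Time passes only in rows, so rows that repeat a pose let the fingers close. It gives the time, the measured TCP pose, the force, the opening and the grip force at its end, in the units of the state.
- get_obs(): the state, without advancing time (a new reading comes with each control period).
- camera(name): name is "side" or "top"; returns a dict with "img" (480x640x3 uint8, red, green, blue), "mtx" (3x3 intrinsics, pixels), "extrinsics" (4x4, takes a point from camera to world coordinates). Camera axes: x right, y down, z forward; pixel columns grow to the right and rows downward; lengths in m; the calibration is good to about 2 mm. A picture is of the moment at which its call begins. There is no depth.
- hand_in(): hands the job in; it is judged then, once.
The state is a dict: "clock": time; "joint_pos": joint angles; "joint_velocities": joint speeds; "tau": joint torques, N m; "position": TCP position; "ee_rot": TCP orientation; "ft_force": force on the tool from outside, world axes, zero at the start; "torque": the same for the moment, N m; "grip_width": opening from 0.0 (shut) to 1.0 (fully open); "grasp_force": force on a finger pad.
Only numpy, scipy, OpenCV 4.12 (cv2) and the standard library are available. Lean on these libraries where they do the work, as an engineer would, in place of code of your own. Each camera call takes 0.05 s, during which the arm holds its last target. There are 200 camera calls.

## Working session

There is one attempt and no reset: what is moved stays moved. The work goes in short steps, Python scripts to look and compute and a tool call to move; the robot and the scene stay as the last step left them, time stands still between calls to the robot, and variables do not carry over. Pictures are saved under pics/ and viewed, at most 10 in all, crops included, and the job is handed in when it is done.

Besides the shell and the picture viewer there is one more tool, called after ">>>" as name(argument=value, ...) on one line, values as JSON. jog_arm: Moves the arm, as the interface text tells. Its arguments: {"type":"object","properties":{"plan":{"type":"array"},"force":{"type":"number"}},"required":["plan"]}

```bash
mkdir -p pics
cat > h.py <<'E'
from workcell import *
import numpy as np, cv2
from scipy.spatial.transform import Rotation as R
def ray(c,u,v,z):
    K=c["mtx"];E=np.array(c["extrinsics"]);d=E[:3,:3]@np.linalg.solve(np.array(K),[u,v,1.]);o=E[:3,3]
    return o+d*(z-o[2])/d[2]
def proj(c,p):
    E=np.array(c["extrinsics"]);q=np.array(c["mtx"])@(E[:3,:3].T@(np.array(p)-E[:3,3]));return q[:2]/q[2]
E
python3 - <<'E'
from h import *
o=get_obs();print(o)
for n in("top","side"):
    c=camera(n);cv2.imwrite(f"pics/{n}0.png",c["img"][:,:,::-1]);print(n,c["mtx"],np.round(c["extrinsics"],3))
print(R.from_quat(o["ee_rot"]).as_matrix().round(3))
E
```

```text
{'clock': 0.0, 'joint_pos': array([-1.15061613,  0.33292969, -0.06470072,  1.46093805,  0.02160057,
        1.34994626, -0.08851416]), 'joint_velocities': array([-7.74155191e-04,  3.70504775e-05, -3.02124232e-04,  1.54797109e-03,
       -1.22308550e-03, -2.53403191e-04, -2.02219141e-03]), 'tau': array([-3.05705089e-04, -6.25448227e+01,  4.90617170e-02, -3.91603231e+01,
        1.63022988e-02,  9.90345608e-03,  1.17643768e-05]), 'position': array([0.2676213 , 0.56437053, 0.23048142]), 'ee_rot': array([ 2.19582247e-01,  9.75593694e-01, -7.51307840e-04, -1.32332148e-04]), 'ft_force': array([ 0.21207378,  0.3655876 , -0.16583656]), 'torque': array([ 0.03086043,  0.01698679, -0.02316896]), 'grasp_force': 0.0, 'grip_width': 0.9974931662518798}
top [[454.8874017    0.         323.3232244 ]
 [  0.         454.8874017  241.55547326]
 [  0.           0.           1.        ]] [[-0.065 -0.97   0.232  0.433]
 [-0.998  0.063 -0.017 -0.021]
 [ 0.002 -0.233 -0.973  0.811]
 [ 0.     0.     0.     1.   ]]
side [[513.58469347   0.         322.32785257]
 [  0.         513.58469347 241.77541738]
 [  0.           0.           1.        ]] [[ 0.997 -0.058  0.052  0.557]
 [-0.078 -0.702  0.708 -0.631]
 [-0.005 -0.71  -0.705  0.687]
 [ 0.     0.     0.     1.   ]]
[[-0.904  0.428 -0.001]
 [ 0.428  0.904 -0.001]
 [-0.    -0.002 -1.   ]]
```

View pics/top0.png

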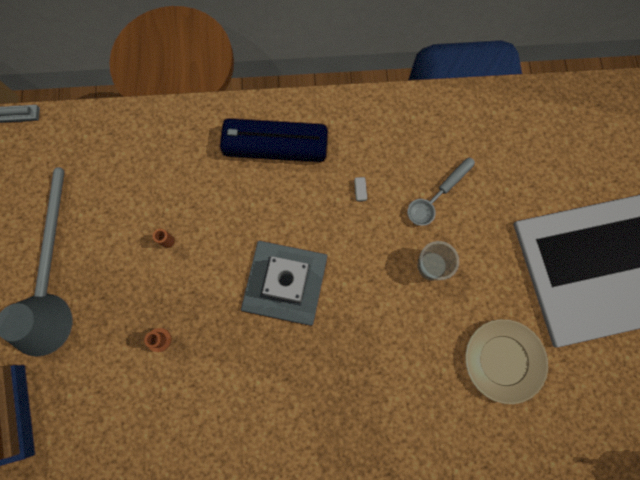

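View pics/side0.png

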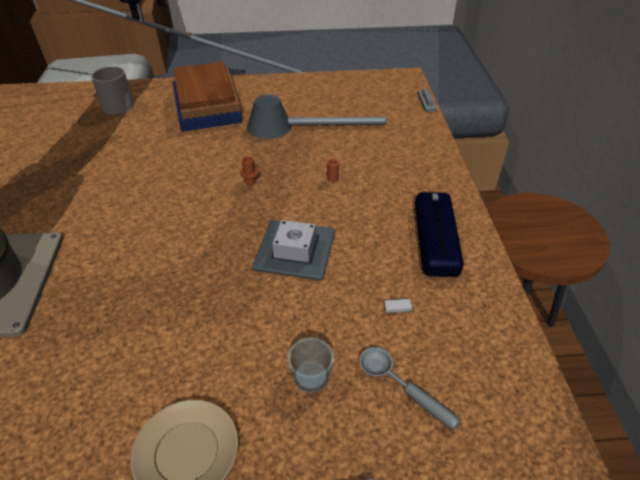

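The bushing (with its shoulder) is at top (157,340), side (249,172). The sleeve is at top (164,239). The collar bore is at top (286,279), side (295,234). I'll enlarge these.

Run:
```python
from h import *
t=cv2.imread("pics/top0.png");s=cv2.imread("pics/side0.png")
f=lambda i,u,v,w,h:cv2.resize(i[v:v+h,u:u+w],None,fx=6,fy=6,interpolation=cv2.INTER_CUBIC)
a=np.hstack([f(t,135,318,50,50),f(t,255,250,66,50)]);b=np.hstack([f(s,225,145,50,50),f(s,262,210,66,50)])
cv2.imwrite("pics/crop.png",np.clip(np.vstack([a,b])*1.5,0,255))
```

```text
[ WARN:0@0.046] global loadsave.cpp:1063 imwrite_ Unsupported depth image for selected encoder is fallbacked to CV_8U.
```

View pics/crop.png

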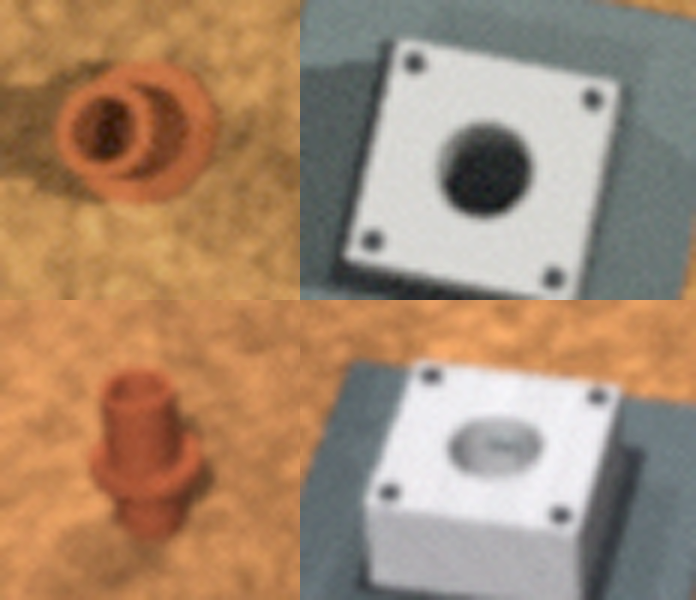

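Crop readings, converted to full-image pixels:

| Feature | Top | Side |
|---|---|---|
| Bushing rim | (152.2,339.4) | (247.7,159.2) |
| Bore top edge | (285.7,278.0) | (294.3,234.2) |

Run:
```python
from h import *
t=camera("top");s=camera("side")
print("bush",ray(t,152.2,339.4,.058),ray(s,247.7,159.2,.058),"shoulder",ray(t,159.2,339.7,.029))
print("bore",ray(t,285.7,278.0,.047),ray(s,294.3,234.2,.047))
print("sleeve",ray(t,160,236,.045))
# collar top corners dots -> edge direction
print(ray(t,255+69,250+10,.047)-ray(t,255+19,250+10,.047), get_obs()["clock"])
a=ray(t,255+(415-300)/6,250+62/6,.047);b=ray(t,255+(592-300)/6,250+98/6,.047);print("edge deg",np.degrees(np.arctan2(*(b-a)[1::-1])))
```

```text
bush [0.46848149 0.25274183 0.058     ] [0.46850656 0.2567168  0.058     ] shoulder [0.46857927 0.25153284 0.029     ]
bore [0.55640707 0.03335834 0.047     ] [0.55612566 0.03575132 0.047     ]
sleeve [0.64437949 0.24784392 0.045     ]
[-0.00554033 -0.08536383  0.        ] 0.2
edge deg -105.35818507474494
```

>>> jog_arm(plan=[[[0, 0, 0], [-0.033, -0.02, 0.0], 0.0854], [[0, 0, 0], [-0.066, -0.041, 0.0], 0.0854], [[0, 0, 0], [-0.1, -0.062, 0.01], 0.0854], [[0, 0, 0], [-0.133, -0.083, 0.02], 0.0854], [[0, 0, 0], [-0.166, -0.104, 0.03], 0.0854], [[0, 0, 0], [-0.2, -0.124, 0.04], 0.0854], [[0, 0, 0], [-0.233, -0.145, 0.05], 0.0854], [[0, 0, 0], [-0.266, -0.165, 0.06], 0.0854]])

```text
clock: 0.87
position: [0.4381, 0.2997, 0.171]
ee_rot: [0.22, 0.976, 0.0, 0.0]
ft_force: [0.9, 0.3, 0.6]
grip_width: 1.003
grasp_force: 0.0
```

```bash
cat >> h.py <<'E'
def to(x,y,z):
    o=get_obs();M=R.from_quat(o["ee_rot"]).as_matrix()
    print(o["clock"].__round__(2),"pos",o["position"].round(4),"F",o["ft_force"].round(1),"shift",(M.T@(np.array([x,y,z])-o["position"])).round(4),"tilt",M[:,2].round(4),"yaw",M[:2,1].round(3),"grip",round(o["grip_width"]*.0854,4),round(o["grasp_force"],1))
E
python3 -c "
from h import *
to(.4685,.2535,.12)"
```

```text
0.87 pos [0.4381 0.2997 0.171 ] F [0.9 0.3 0.6] shift [-0.0473 -0.0288  0.051 ] tilt [ 2.e-04  3.e-04 -1.e+00] yaw [0.429 0.904] grip 0.0856 0.0
```

>>> jog_arm(plan=[[[0, 0, 0], [-0.025, -0.015, 0.02], 0.06], [[0, 0, 0], [-0.048, -0.029, 0.045], 0.06], [[0, 0, 0], [-0.048, -0.029, 0.07], 0.06], [[0, 0, 0], [-0.048, -0.029, 0.08], 0.06], [[0, 0, 0], [-0.048, -0.029, 0.08], 0.06], [[0, 0, 0], [-0.048, -0.029, 0.08], 0.06]])

```text
clock: 1.37
position: [0.4679, 0.256, 0.0917]
ee_rot: [0.219, 0.976, 0.0, -0.0]
ft_force: [-0.1, 1.0, 0.7]
grip_width: 0.705
grasp_force: 0.0
```

Run:
```python
from h import *
to(.4685,.2535,.032)
f=lambda i,u,v,w,h:cv2.resize(i[v:v+h,u:u+w],None,fx=4,fy=4,interpolation=cv2.INTER_CUBIC)
t=camera("top")["img"][:,:,::-1];s=camera("side")["img"][:,:,::-1]
cv2.imwrite("pics/g1.png",np.hstack([f(t,100,280,100,120),f(s,200,90,100,120)]))
```

```text
1.37 pos [0.4679 0.256  0.0917] F [-0.1  1.   0.7] shift [-0.0017 -0.002   0.0597] tilt [-5.e-04  2.e-04 -1.e+00] yaw [0.427 0.904] grip 0.0602 0.0
```

View pics/g1.png

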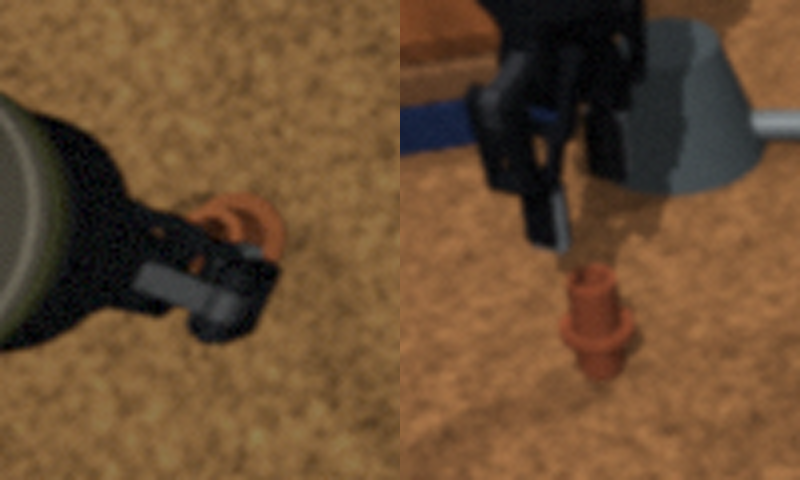

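Side view shows the fingers straddling the bushing axis, so I'll descend.

>>> jog_arm(plan=[[[0, 0, 0], [-0.0015, -0.002, 0.02], 0.06], [[0, 0, 0], [-0.0015, -0.002, 0.04], 0.06], [[0, 0, 0], [-0.0015, -0.002, 0.059], 0.06], [[0, 0, 0], [-0.0015, -0.002, 0.059], 0.06], [[0, 0, 0], [-0.0015, -0.002, 0.059], 0.045], [[0, 0, 0], [-0.0015, -0.002, 0.059], 0.035], [[0, 0, 0], [-0.0015, -0.002, 0.059], 0.03], [[0, 0, 0], [-0.0015, -0.002, 0.059], 0.03]], force=70)

```text
clock: 2.13
position: [0.4696, 0.2531, 0.0337]
ee_rot: [0.22, 0.976, 0.001, 0.001]
ft_force: [-0.3, 0.5, 0.4]
grip_width: 0.354
grasp_force: 0.0
```

```bash
python3 -c "
from h import *
to(.4685,.2535,.032)"
```

```text
2.13 pos [0.4696 0.2531 0.0337] F [-0.3  0.5  0.4] shift [ 0.0012 -0.0001  0.0017] tilt [ 0.0018  0.0014 -1.    ] yaw [0.428 0.904] grip 0.0302 0.0
```

>>> jog_arm(plan=[[[0, 0, 0], [0.001, 0, 0.001], 0.028], [[0, 0, 0], [0.001, 0, 0.001], 0.026], [[0, 0, 0], [0.001, 0, 0.001], 0.022], [[0, 0, 0], [0.001, 0, 0.001], 0.018], [[0, 0, 0], [0.001, 0, 0.001], 0.015], [[0, 0, 0], [0.001, 0, 0.001], 0.01], [[0, 0, 0], [0.001, 0, 0.001], 0.01], [[0, 0, 0], [0.001, 0, 0.001], 0.01]], force=70)

```text
clock: 2.8
position: [0.4685, 0.2536, 0.0322]
ee_rot: [0.22, 0.976, 0.001, 0.0]
ft_force: [-0.3, 0.8, 5.1]
grip_width: 0.283
grasp_force: 68.3
```

```bash
python3 -c "
from h import *
to(.4685,.2535,.15)"
```

```text
2.8 pos [0.4685 0.2536 0.0322] F [-0.3  0.8  5.1] shift [-1.000e-04  1.000e-04 -1.178e-01] tilt [ 0.0013  0.0013 -1.    ] yaw [0.428 0.904] grip 0.0241 68.3
```

>>> jog_arm(plan=[[[0, 0, 0], [0, 0, -0.03], 0.01], [[0, 0, 0], [0, 0, -0.06], 0.01], [[0, 0, 0], [-0.015, -0.014, -0.083], 0.01], [[0, 0, 0], [-0.043, -0.04, -0.083], 0.01], [[0, 0, 0], [-0.071, -0.066, -0.083], 0.01], [[0, 0, 0], [-0.099, -0.092, -0.083], 0.01], [[0, 0, 0], [-0.127, -0.118, -0.083], 0.01], [[0, 0, 0], [-0.152, -0.141, -0.083], 0.01]])

```text
clock: 3.47
position: [0.5451, 0.0577, 0.1143]
ee_rot: [0.22, 0.975, -0.0, -0.0]
ft_force: [0.5, 0.1, -1.3]
grip_width: 0.286
grasp_force: 69.2
```

>>> jog_arm(plan=[[[0, 0, 0], [-0.015, -0.014, 0], 0.01], [[0, 0, 0], [-0.021, -0.0195, 0], 0.01], [[0, 0, 0], [-0.021, -0.0195, 0], 0.01], [[0, 0, 0], [-0.021, -0.0195, 0], 0.01], [[0, 0, 0], [-0.021, -0.0195, 0], 0.01]])

```text
clock: 3.88
position: [0.555, 0.0358, 0.1141]
ee_rot: [0.218, 0.976, 0.0, -0.0]
ft_force: [-0.6, -1.0, -2.5]
grip_width: 0.276
grasp_force: 69.2
```

Run:
```python
from h import *
to(.5563,.0345,.085)
f=lambda i,u,v,w,h:cv2.resize(i[v:v+h,u:u+w],None,fx=4,fy=4,interpolation=cv2.INTER_CUBIC)
t=camera("top")["img"][:,:,::-1];s=camera("side")["img"][:,:,::-1]
cv2.imwrite("pics/p1.png",np.hstack([f(t,235,220,100,120),f(s,245,160,100,120)]))
```

```text
3.88 pos [0.555  0.0358 0.1141] F [-0.6 -1.  -2.5] shift [-0.0018 -0.0006  0.0291] tilt [-7.e-04  8.e-04 -1.e+00] yaw [0.426 0.905] grip 0.0236 69.2
```

View pics/p1.png

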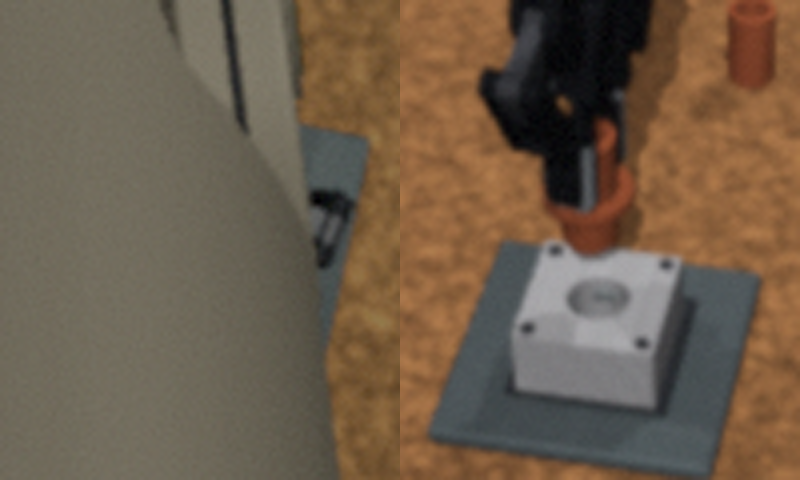

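Side view: nose centre is at about (293.2,219.3), the bore at (294.4,234.4). The bushing is hanging straight, and the top view is blocked by the arm.

Run:
```python
from h import *
s=camera("side")
n=ray(s,293.2,219.3,.0819);b=ray(s,294.3,234.3,.047);print(n,b,b-n)
to(*(get_obs()["position"]+[b[0]-n[0],b[1]-n[1],-.03]))
to(.5563,.0345,.084)
```

```text
[0.5557552  0.03715188 0.0819    ] [0.55611548 0.03549257 0.047     ] [ 0.00036027 -0.00165931 -0.0349    ]
4.03 pos [0.5552 0.0353 0.1142] F [ 0.2  0.1 -1.7] shift [-0.001  -0.0014  0.03  ] tilt [-3.e-04  5.e-04 -1.e+00] yaw [0.426 0.905] grip 0.0238 69.2
4.03 pos [0.5552 0.0353 0.1142] F [ 0.2  0.1 -1.7] shift [-0.0014 -0.0003  0.0302] tilt [-3.e-04  5.e-04 -1.e+00] yaw [0.426 0.905] grip 0.0238 69.2
```

>>> jog_arm(plan=[[[0, 0, 0], [-0.0012, -0.001, 0.012], 0.01], [[0, 0, 0], [-0.0012, -0.001, 0.024], 0.01], [[0, 0, 0], [-0.0012, -0.001, 0.031], 0.01], [[0, 0, 0], [-0.0012, -0.001, 0.034], 0.01], [[0, 0, 0], [-0.0012, -0.001, 0.036], 0.01], [[0, 0, 0], [-0.0012, -0.001, 0.038], 0.01], [[0, 0, 0], [-0.0012, -0.001, 0.038], 0.01]])

```text
clock: 4.62
position: [0.5563, 0.033, 0.0762]
ee_rot: [0.219, 0.976, 0.0, 0.0]
ft_force: [0.2, 1.8, -1.7]
grip_width: 0.279
grasp_force: 69.2
```

```bash
python3 -c "
from h import *
to(.556,.034,.07)"
```

```text
4.62 pos [0.5563 0.033  0.0762] F [ 0.2  1.8 -1.7] shift [0.0007 0.0008 0.0062] tilt [ 3.e-04  7.e-04 -1.e+00] yaw [0.428 0.904] grip 0.0238 69.2
```

It's in the bore: 3 mm below the top with no upward force. Continuing down.

>>> jog_arm(plan=[[[0, 0, 0], [0, 0, 0.002], 0.01], [[0, 0, 0], [0, 0, 0.004], 0.01], [[0, 0, 0], [0, 0, 0.006], 0.01], [[0, 0, 0], [0, 0, 0.007], 0.01], [[0, 0, 0], [0, 0, 0.007], 0.01]], force=90)

```text
clock: 5.03
position: [0.5564, 0.0336, 0.0693]
ee_rot: [0.219, 0.976, 0.001, 0.0]
ft_force: [1.5, 5.5, -1.4]
grip_width: 0.277
grasp_force: 88.2
```

```bash
python3 -c "
from h import *
to(.556,.034,.0552)"
```

```text
5.03 pos [0.5564 0.0336 0.0693] F [ 1.5  5.5 -1.4] shift [0.0006 0.0002 0.0141] tilt [ 7.0e-04  1.4e-03 -1.0e+00] yaw [0.428 0.904] grip 0.0237 88.2
```

>>> jog_arm(plan=[[[0, 0, 0], [0.0005, 0.001, 0], 0.01], [[0, 0, 0], [0.0005, 0.001, 0.002], 0.01], [[0, 0, 0], [0.0005, 0.001, 0.004], 0.01], [[0, 0, 0], [0.0005, 0.001, 0.006], 0.01], [[0, 0, 0], [0.0005, 0.001, 0.007], 0.01], [[0, 0, 0], [0.0005, 0.001, 0.007], 0.01]])

```text
clock: 5.53
position: [0.5567, 0.034, 0.0628]
ee_rot: [0.219, 0.976, 0.001, 0.001]
ft_force: [0.2, 4.2, 3.8]
grip_width: 0.273
grasp_force: 89.2
```

```bash
python3 -c "
from h import *
to(.556,.034,.0552)"
```

```text
5.53 pos [0.5567 0.034  0.0628] F [0.2 4.2 3.8] shift [ 0.0007 -0.0003  0.0076] tilt [ 1.3e-03  9.0e-04 -1.0e+00] yaw [0.428 0.904] grip 0.0233 89.2
```

>>> jog_arm(plan=[[[0, 0, 0], [0, 0.0005, 0.001], 0.01], [[0, 0, 0], [0, 0.0005, 0.002], 0.01], [[0, 0, 0], [0, 0.0005, 0.003], 0.01], [[0, 0, 0], [0, 0.0005, 0.004], 0.01], [[0, 0, 0], [0, 0.0005, 0.005], 0.01], [[0, 0, 0], [0, 0.0005, 0.005], 0.01]])

```text
clock: 6.03
position: [0.5568, 0.034, 0.0578]
ee_rot: [0.22, 0.976, 0.0, 0.0]
ft_force: [-0.5, 4.0, 5.0]
grip_width: 0.277
grasp_force: 89.2
```

```bash
python3 -c "
from h import *
to(.556,.034,.0552)"
```

```text
6.03 pos [0.5568 0.034  0.0578] F [-0.5  4.   5. ] shift [ 0.0008 -0.0003  0.0026] tilt [ 1.1e-03  4.0e-04 -1.0e+00] yaw [0.429 0.904] grip 0.0237 89.2
```

>>> jog_arm(plan=[[[0, 0, 0], [0, 0.0005, 0.0007], 0.01], [[0, 0, 0], [0, 0.0005, 0.0014], 0.01], [[0, 0, 0], [0, 0.0005, 0.002], 0.01], [[0, 0, 0], [0, 0.0005, 0.0025], 0.01], [[0, 0, 0], [0, 0.0005, 0.0025], 0.01]])

```text
clock: 6.45
position: [0.557, 0.0341, 0.0554]
ee_rot: [0.22, 0.976, 0.0, 0.0]
ft_force: [-1.4, 2.3, 7.2]
grip_width: 0.274
grasp_force: 89.3
```

```bash
python3 -c "
from h import *
to(.556,.034,.0552)"
```

```text
6.45 pos [0.557  0.0341 0.0554] F [-1.4  2.3  7.2] shift [ 0.0008 -0.0005  0.0002] tilt [ 8.e-04  0.e+00 -1.e+00] yaw [0.429 0.903] grip 0.0234 89.3
```

>>> jog_arm(plan=[[[0, 0, 0], [0, 0, 0.0005], 0.01], [[0, 0, 0], [0, 0, 0.001], 0.01], [[0, 0, 0], [0, 0, 0.001], 0.01], [[0, 0, 0], [0, 0, 0.001], 0.01]])

```text
clock: 6.78
position: [0.5571, 0.0341, 0.0552]
ee_rot: [0.22, 0.976, 0.0, 0.0]
ft_force: [-5.8, 2.5, 16.7]
grip_width: 0.276
grasp_force: 90.6
```

```bash
python3 -c "
from h import *
to(.556,.034,.0552)"
```

```text
6.78 pos [0.5571 0.0341 0.0552] F [-5.8  2.5 16.7] shift [ 0.001  -0.0005  0.    ] tilt [ 1.e-03  3.e-04 -1.e+00] yaw [0.429 0.903] grip 0.0236 90.6
```

Force is rising sharply at the seated height. A little more, to about 25–30 N, should make sure the shoulder is flat.

>>> jog_arm(plan=[[[0, 0, 0], [0, 0, 0.0005], 0.01], [[0, 0, 0], [0, 0, 0.001], 0.01], [[0, 0, 0], [0, 0, 0.001], 0.01], [[0, 0, 0], [0, 0, 0.001], 0.01]])

```text
clock: 7.12
position: [0.5572, 0.0341, 0.055]
ee_rot: [0.22, 0.976, 0.0, 0.001]
ft_force: [-9.1, 1.7, 27.2]
grip_width: 0.275
grasp_force: 91.6
```

Run:
```python
from h import *
to(.556,.034,.0552)
s=camera("side")["img"][190:260,255:335,::-1]
cv2.imwrite("pics/s1.png",cv2.resize(s,None,fx=8,fy=8,interpolation=cv2.INTER_CUBIC))
```

```text
7.12 pos [0.5572 0.0341 0.055 ] F [-9.1  1.7 27.2] shift [ 0.0011 -0.0006 -0.0002] tilt [ 1.2e-03  6.0e-04 -1.0e+00] yaw [0.429 0.903] grip 0.0235 91.6
```

View pics/s1.png

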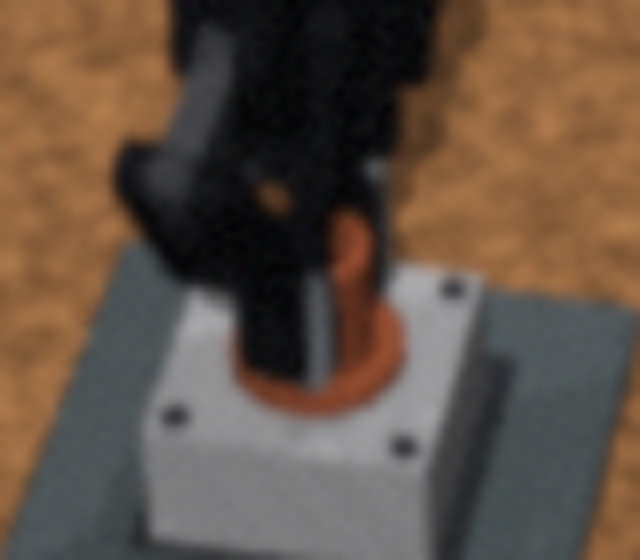

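The shoulder sits on the collar (rim around (320,370) in the crop). I'll relieve the push, open and retreat.

>>> jog_arm(plan=[[[0, 0, 0], [0, 0, -0.001], 0.01], [[0, 0, 0], [0, 0, -0.002], 0.01], [[0, 0, 0], [0, 0, -0.002], 0.03], [[0, 0, 0], [0, 0, -0.002], 0.045], [[0, 0, 0], [0, 0, -0.002], 0.06], [[0, 0, 0], [0, 0, -0.002], 0.06], [[0, 0, 0], [0, 0, -0.002], 0.06], [[0, 0, 0], [0, 0, -0.002], 0.06]])

```text
clock: 7.83
position: [0.5565, 0.0342, 0.0547]
ee_rot: [0.22, 0.976, -0.0, -0.0]
ft_force: [-0.8, 0.9, 0.4]
grip_width: 0.703
grasp_force: 0.0
```

>>> jog_arm(plan=[[[0, 0, 0], [0, 0, -0.01], 0.06], [[0, 0, 0], [0, 0, -0.03], 0.06], [[0, 0, 0], [0, 0, -0.06], 0.06], [[0, 0, 0], [0, 0, -0.09], 0.06], [[0, 0, 0], [0.03, 0.02, -0.12], 0.06], [[0, 0, 0], [0.06, 0.04, -0.14], 0.06], [[0, 0, 0], [0.09, 0.06, -0.15], 0.06], [[0, 0, 0], [0.12, 0.08, -0.15], 0.06]])

```text
clock: 8.5
position: [0.4827, 0.1599, 0.2089]
ee_rot: [0.22, 0.976, 0.002, 0.002]
ft_force: [0.6, 0.7, -0.2]
grip_width: 0.705
grasp_force: 0.0
```

>>> jog_arm(plan=[[[0, 0, 0], [0.03, 0.02, 0], 0.06], [[0, 0, 0], [0.06, 0.04, 0], 0.06], [[0, 0, 0], [0.09, 0.06, 0], 0.06], [[0, 0, 0], [0.12, 0.08, 0], 0.06], [[0, 0, 0], [0.13, 0.09, 0], 0.06], [[0, 0, 0], [0.13, 0.09, 0], 0.06], [[0, 0, 0], [0.13, 0.09, 0], 0.06]])

```text
clock: 9.08
position: [0.4034, 0.2953, 0.2054]
ee_rot: [0.219, 0.976, 0.0, 0.0]
ft_force: [0.7, -0.8, -0.1]
grip_width: 0.701
grasp_force: 0.0
```

Run:
```python
from h import *
to(.556,.034,.0552)
f=lambda i:cv2.resize(i,None,fx=5,fy=5,interpolation=cv2.INTER_CUBIC)
t=camera("top")["img"][230:330,245:325,::-1];s=camera("side")["img"][180:280,255:335,::-1]
cv2.imwrite("pics/e1.png",np.hstack([f(t),f(s)]))
```

```text
9.08 pos [0.4034 0.2953 0.2054] F [ 0.7 -0.8 -0.1] shift [-0.2495 -0.1712  0.1503] tilt [ 7.e-04  1.e-04 -1.e+00] yaw [0.427 0.904] grip 0.0599 0.0
```

View pics/e1.png

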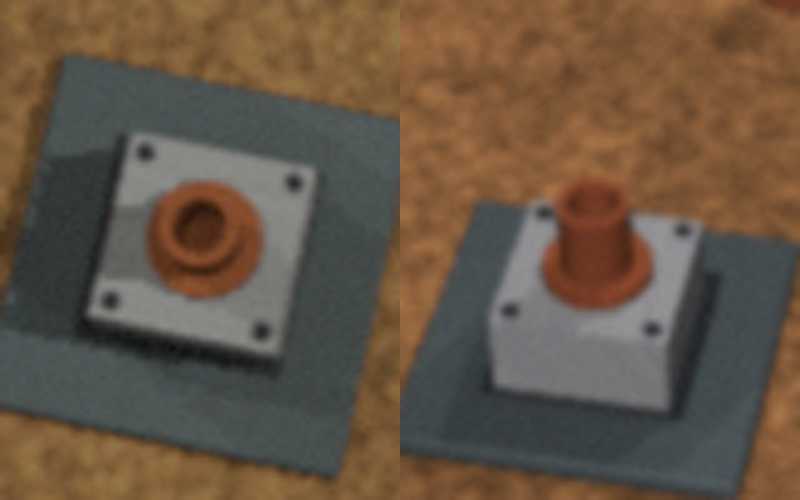

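Both views show the bushing upright, with its shoulder flush on the collar (top (205,238), side (597,270) in the crop) and the gripper clear. Handing in.

```bash
python3 -c "
from h import *
print(hand_in())"
```

```text
the job is handed in; nothing more can be done
None
```

The bushing is pressed in and released, its shoulder looks flush on the collar in both camera views (peak force read after each step about 27 N), and the job was handed in at about 9 s, with no verdict returned.

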